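Trace the stepped tile joint with the sprung-nib pen

TASK

The grout pen lies flat in the tray: lay it in the slanted rest, nib down, let go, and take it again by its tail so that it can be held upright. Then, with the nib lightly pressed in but never pushed right home, draw it slowly (no faster than about 5 cm/s) along the stepped joint of the tiled pot stand, from the open end in the row of deeper tiles round both bends to the open end in the row of shallower tiles, keeping the pen upright, never lifting the nib out on the way and never running it low over the tile faces. Finally lay the pen back in the slanted rest and let go; leave the tiffin, tumbler and spice carousel undisturbed.

Things in the scene. Friction and masses are not known exactly. Their poses are not given: they have to be found in the camera images.
- pen: Grout pen: plain aluminium barrel, square 18 x 18 mm, 170 mm long, about 50 g, black band near its front. A grey nib, 6 mm thick, sticks out 24 mm from the front face. Origin at the barrel's centre; +x runs along the axis to the tail, the nib is at -x; y, z are square to the flats. It balances near its middle and starts lying across the tray's ribs, axis 26 mm above the table.
- pen_tip (a point): The very tip of the pen's nib, 109 mm from the pen's origin along its -x when the nib is fully out.
- nib (a joint): How far the sprung nib is pushed into the pen, in m: 0 fully out, 0.010 fully home. It takes 0.5 N to start and 250 N/m more: about 3 N fully home. Work between about 2 and 8 mm.
- tray: Fixed shallow open dark wooden tray, 260 (x) x 140 (y) mm, walls 3 mm thick and 16 mm high, floor 3 mm thick. Two ribs across it, 12 mm wide, tops 17 mm above the table, 60 mm to -x and 10 mm to +x of its centre, carry the pen, whose tail points to the tray's +x. Origin at the centre of its underside.
- rest: Fixed slanted pen rest, base 125 (x) x 80 (y) mm, origin under its centre. A steel trough, open above, rises at 45 deg to the rest's +x: 100 mm long, 28 mm wide inside, walls 1 mm lower than a pen lying in it; a 5 mm high lip at the low end stops the barrel's front face, the nib passing over it. A pen in it points nib down to -x; the tail 70 mm stick out free to be gripped.
- rest_seat (a point): Where the centre of the barrel's front face lies when the pen is fully down in the rest: 9 mm above the trough floor, 48 mm above the table, 45 mm from the rest's origin along its -x.
- rest_mid (a point): Where the pen's origin lies when the pen is fully down in the rest (85 mm up the slope from rest_seat, 108 mm above the table).
- pot_stand: Fixed pot stand: dark board 150 (x) x 198 (y) x 10 mm, four white tiles 6 mm thick on it (faces at 16 mm): a row of 80 mm deep tiles at -x, a row of 50 mm deep ones at +x. Open joints 12 mm wide, 6 mm deep. The stepped joint runs straight between joint_start, bend1, bend2, finish: 78 mm, 60 mm, 48 mm; leave the row joint's ends beyond the bends. Origin at the centre of its underside, z up.
- joint_start (a point): On the joint floor, mid-width, 8 mm inside the open end of the joint in the row of 80 mm deep tiles; at (-63, -30, 10) mm in the pot stand's frame.
- joint_bend1 (a point): On the joint floor, at the first bend, (15, -30, 10) mm in the pot stand's frame.
- joint_bend2 (a point): On the joint floor, at the second bend, (15, 30, 10) mm in the pot stand's frame.
- joint_finish (a point): On the joint floor, 8 mm inside the open end of the joint in the row of 50 mm deep tiles; at (63, 30, 10) mm in the pot stand's frame.
- tiffin: Bystander: closed steel tiffin, round, 108 mm across, 131 mm high, with a wire handle across its top reaching 151 mm high and 120 mm wide along its y. Loose. Origin at the centre of its underside, z up.
- tumbler: Bystander: green glass tumbler, 74 mm across, 110 mm high, open above. Loose. Origin at the centre of its underside, z up.
- carousel: Bystander: spice carousel, 144 mm across, 152 mm high, with six jars round a column and a black knob on top. The base is fixed, the top turns freely. Origin at the centre of its underside.
- carousel_top (a joint): Turn of the carousel's top, rad; it starts anywhere and must stay as it is.
There are look-alikes about, which are no part of the job. Of the things that look like the pen, the middle-sized one is meant.

How it is judged:
By the outcome, as a careful person would: the job done as asked, in the order asked, and still so for the second after the job is handed in, with the robot touching nothing.
It also fails if it takes over 72 s, if anything falls off the work surface, if the arm or the gripper's body presses on something with over 40 N, if the wrist force passes 120 N, or if a joint passes its speed limit or range.

ROBOT

A 7-joint arm with a two-finger parallel gripper is mounted at the origin on the work surface. World frame = base frame: x ahead of the robot, y to its left, z up, the work surface at z = 0. Lengths are in m, angles in rad, forces in N, time in s.
With the tool pointing down it reaches from about 0.35 to 0.9 m from the base axis. Payload 19.9 kg.
Tool frame: the origin (TCP) lies on the centre line of the jaws, within the pads' length; the fingertips stand 25 mm ahead of it and the grasp point (between the pads) lies 6 mm ahead of it; z points along the fingers, x is the direction in which the jaws open and shut, and the axes are right-handed (so a half turn about z gives the same grasp; the last joint's range is limited). The gripper opens to 94 mm and grips with 3 to 60 N. Pads are 16 mm wide; open, the fingers measure 119 mm over their backs; the gripper's body (75 mm by 177 mm) begins 78 mm behind the grasp point.
Start: joints at [-1.333, 0.417, -0.01, 1.614, 0.005, 1.111, -0.053], TCP at [0.172, 0.601, 0.23] pointing down, gripper open.
Joint ranges: [-2.81, 2.81], [-0.39, 2.02], [-1.27, 1.25], [0.06, 2.57], [-1.19, 4.33], [0.19, 2], [-2.82, 2.82]. Speed limits (rad/s): [1.89, 1.89, 2.39, 2.39, 3.01, 3.01, 3.01].

INTERFACE

Orientations are given as [roll, pitch, yaw] about the fixed x, y, z axes, in that order (R = Rz(yaw) Ry(pitch) Rx(roll)).
In Python, from workcell import arm, fingers, imaging, workorder gives the robot as it stands. The module is installed in compiled form; this text tells all that it offers. Calls block until the motion is done:
- arm.reach(position, orientation): joint-space move of the TCP to a pose.
- arm.line_to(position, frame=None, v=0.15): straight line of the TCP; frame=None keeps the orientation; v is the mean speed in m/s.
- arm.move_j(angles): joint-space move.
- fingers.command_gripper(opening, effort=None): finger opening in m; effort is the grip in N (None keeps the last); returns when the fingers have stopped.
- arm.wait(seconds).
- arm.solve_ik(position, orientation): joint angles nearest the present ones, or None.
- imaging.capture(name): name is "scene" or "top" or "wrist"; returns (picture, depth): 400x640x3 uint8, red, green, blue; 400x640 float32, m along the optical axis (not along the pixel's ray), 0 where there is no reading.
- imaging.camera_model(name): a dict with "intrinsics" (3x3 intrinsics, pixels), "extrinsics" (4x4, takes a point from world to camera coordinates). Camera axes: x right, y up, looking along -z (the intrinsics and any distortion apply to the point x, -y, -z); pixel columns grow to the right and rows downward; lengths in m; the calibration is good to about 2 mm. A picture is of the moment at which its call begins: read the wrist's pose just before it. camera_model takes no time and is no camera call; for the wrist camera it gives the pose at the moment of the call.
A pose or a line that the arm cannot do raises arm.MotionError and nothing moves.
- workorder.sign_off(): hands the job in, once; it reports no verdict.
Readings, each from a call of its own:
- arm.current_time(): time.
- arm.current_joints(): joint angles.
- arm.current_qd(): joint speeds.
- arm.current_effort(): joint torques, N m.
- arm.current_ee_pos(): TCP position.
- arm.current_orientation(): TCP orientation.
- arm.current_wrist_force(): force on the tool from outside, world axes, zero at the start.
- arm.current_moment(): the same for the moment, N m.
- arm.current_grip_width(): finger opening in m.
Only numpy, scipy, OpenCV 4.12 (cv2) and the standard library are available. Lean on these libraries where they do the work, as an engineer would, in place of code of your own. Each camera call takes 0.05 s, during which the arm holds its last target. There are 200 camera calls.

## Working session

There is one attempt and no reset: what is moved stays moved. The work goes in short steps, each a Python script; the robot and the scene stay as the last script left them, time stands still between calls to the robot, and variables do not carry over. Pictures are saved under pics/ and viewed, about 8 in all and at most 12, crops included, and the job is handed in when it is done.

```bash
mkdir -p pics; cat > h.py <<'E'
import numpy as np, cv2
from scipy.spatial.transform import Rotation as R
from workcell import arm, fingers, imaging, workorder
def cloud(name, d, m=None):
    m = m or imaging.camera_model(name)
    K=np.array(m["intrinsics"]);T=np.linalg.inv(np.array(m["extrinsics"]))
    v,u=np.mgrid[0:d.shape[0],0:d.shape[1]]
    p=np.stack([(u-K[0,2])/K[0,0]*d,-(v-K[1,2])/K[1,1]*d,-d],-1)
    return p@T[:3,:3].T+T[:3,3]
def ray(m,uv,z):
    K=np.array(m["intrinsics"]);T=np.linalg.inv(np.array(m["extrinsics"]))
    uv=np.atleast_2d(uv).astype(float)
    d=np.c_[(uv[:,0]-K[0,2])/K[0,0],-(uv[:,1]-K[1,2])/K[1,1],-np.ones(len(uv))]@T[:3,:3].T
    return T[:3,3]+d*((z-T[2,3])/d[:,2])[:,None]
def save(n,im): cv2.imwrite("pics/"+n,cv2.cvtColor(im,cv2.COLOR_RGB2BGR))
E
python3 - <<'E'
from h import *
for n in("top","scene"):
    p,d=imaging.capture(n);m=imaging.camera_model(n);save(n+".png",p);np.savez(n+".npz",p=p,d=d,K=m["intrinsics"],E=m["extrinsics"])
    print(n,{k:v for k,v in m.items() if k not in("intrinsics","extrinsics")},np.round(m["intrinsics"],1).tolist(),np.round(m["extrinsics"],3).tolist())
print(arm.current_time(),arm.current_orientation(),arm.current_ee_pos())
E
```

```text
top {} [[431.6, 0.0, 311.7], [0.0, 431.6, 204.5], [0.0, 0.0, 1.0]] [[-0.023, -1.0, -0.014, -0.036], [0.993, -0.025, 0.119, -0.45], [-0.119, -0.011, 0.993, -1.151], [0.0, 0.0, 0.0, 1.0]]
scene {} [[451.4, 0.0, 314.6], [0.0, 451.4, 207.9], [0.0, 0.0, 1.0]] [[0.331, 0.943, -0.016, -0.081], [-0.736, 0.269, 0.621, 0.297], [0.59, -0.194, 0.784, -1.498], [0.0, 0.0, 0.0, 1.0]]
0.1 [3.14150178e+00 1.11859438e-03 1.29200839e+00] [0.17193645 0.60054939 0.22989222]
```

View pics/top.png

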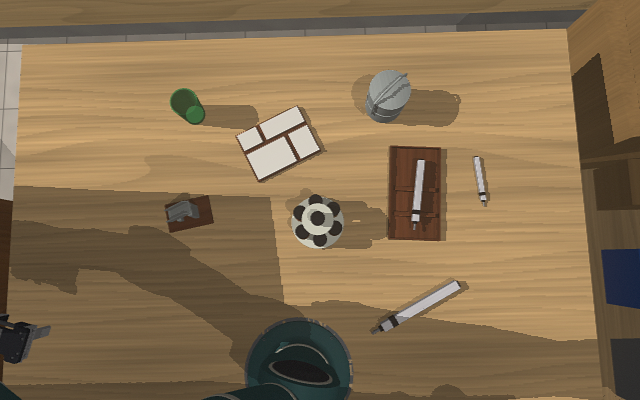

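View pics/scene.png

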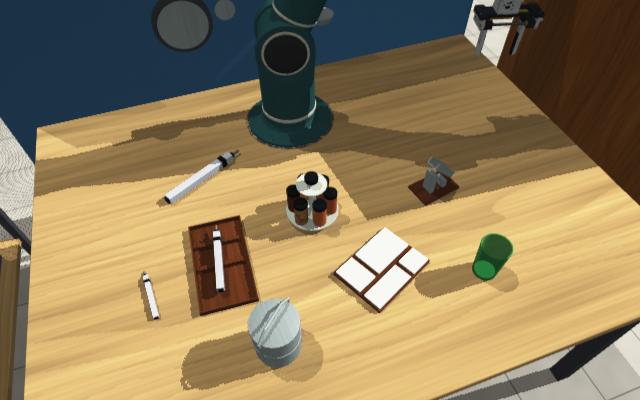

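The top view shows the tray pen at (418,192), the large one at (420,305) and the small one at (480,180). The one in the tray is middle-sized, with its nib at the bottom near (415,228) and its tail near (418,160). The pot stand is at (280,145), the rest at (188,213), the tumbler at (187,105), the tiffin at (388,95) and the carousel at (318,220). The scene view agrees: pen at (219,260), rest at (433,180), stand at (382,268).

```bash
cat > m1.py <<'E'
from h import *
for n in("top","scene"):
    z=np.load(n+".npz");p,d=z["p"],z["d"];m=dict(intrinsics=z["K"],extrinsics=z["E"])
    C=cloud(n,d,m);hsv=cv2.cvtColor(p,cv2.COLOR_RGB2HSV)
    print("==",n,"table z",np.median(C[...,2][(C[...,2]<.02)&(C[...,0]>.3)&(C[...,0]<.8)&(abs(C[...,1])<.5)]))
    w=((hsv[...,1]<60)&(hsv[...,2]>150)).astype(np.uint8)
    cs,_=cv2.findContours(w,cv2.RETR_EXTERNAL,cv2.CHAIN_APPROX_NONE)
    for c in cs:
        if cv2.contourArea(c)<60: continue
        mk=cv2.drawContours(np.zeros_like(w),[c],-1,1,-1)>0
        zz=np.median(C[mk][:,2])
        if not(0<zz<.06): continue
        g=ray(m,c[:,0,:],zz)[:,:2].astype(np.float32)
        (cx,cy),(a,b),t=cv2.minAreaRect(g*1000)
        print("px",c[:,0].mean(0).round(),"z",round(float(zz),4),"ctr",round(cx,1),round(cy,1),"size",round(a,1),round(b,1),"ang",round(t,1))
    # rest
    near=(abs(C[...,0]-.42)<.12)&(abs(C[...,1]-.33)<.12)&(C[...,2]>.008)
    q=C[near];print("rest pts",len(q),q.min(0).round(3),q.max(0).round(3))
    for lo,hi in((.008,.03),(.03,.06),(.06,.08),(.08,.1),(.1,.12),(.12,.16)):
        s=q[(q[:,2]>lo)&(q[:,2]<hi)]
        if len(s): print(lo,len(s),s.mean(0).round(3),s.min(0).round(3),s.max(0).round(3))
    u,v=((418,192) if n=="top" else (219,260))
    r,x=((213,189) if n=="top" else (180,433))
    a=cv2.resize(p[r-32:r+32,x-40:x+40],None,fx=5,fy=5,interpolation=cv2.INTER_CUBIC)
    b=cv2.resize(p[v-50:v+50,u-62:u+63],(400,320),interpolation=cv2.INTER_CUBIC)
    globals()["im_"+n]=np.hstack([a,b])
save("crop1.png",cv2.resize(np.vstack([im_top,im_scene]),(750,600)))
E
python3 m1.py
```

```text
== top table z 0.0010693414070892526
px [428. 301.] z 0.0253 ctr 183.4 -349.1 size 23.0 180.6 ang 28.1
px [310. 243.] z 0.0191 ctr 344.0 -37.5 size 87.5 20.5 ang 72.3
px [418. 184.] z 0.0357 ctr 495.5 -337.4 size 17.2 137.1 ang 81.2
px [479. 174.] z 0.0136 ctr 523.7 -510.7 size 97.3 13.9 ang 5.1
px [271. 158.] z 0.0166 ctr 584.6 63.5 size 78.0 116.9 ang 25.7
px [249. 138.] z 0.0164 ctr 640.7 125.0 size 47.9 59.1 ang 25.7
px [303. 142.] z 0.0165 ctr 628.2 -27.0 size 78.8 57.9 ang 24.9
px [281. 122.] z 0.0169 ctr 684.5 33.8 size 48.1 118.7 ang 25.8
rest pts 893 [0.313 0.23  0.008] [0.53  0.448 0.127]
0.008 451 [0.43  0.285 0.011] [0.313 0.23  0.008] [0.53  0.448 0.03 ]
0.03 128 [0.432 0.309 0.047] [0.41  0.266 0.03 ] [0.456 0.347 0.06 ]
0.06 119 [0.434 0.3   0.071] [0.41  0.266 0.06 ] [0.456 0.339 0.08 ]
0.08 91 [0.436 0.294 0.09 ] [0.413 0.268 0.08 ] [0.452 0.323 0.1  ]
0.1 91 [0.438 0.276 0.109] [0.418 0.261 0.1  ] [0.455 0.304 0.12 ]
0.12 13 [0.442 0.276 0.122] [0.422 0.269 0.12 ] [0.455 0.283 0.127]
== scene table z 0.0012665445939538111
px [151. 300.] z 0.0135 ctr 522.7 -511.5 siz
[... 301 characters left out ...]
8 ctr 583.0 63.4 size 81.5 120.5 ang 25.7
px [293. 218.] z 0.0196 ctr 411.6 -121.8 size 87.7 18.7 ang 9.6
px [327. 220.] z 0.0192 ctr 447.9 -32.8 size 29.6 111.8 ang 29.3
px [193. 181.] z 0.024 ctr 187.3 -345.2 size 43.8 188.3 ang 28.0
rest pts 1001 [0.338 0.227 0.008] [0.482 0.362 0.125]
0.008 531 [0.441 0.289 0.012] [0.338 0.227 0.008] [0.482 0.362 0.03 ]
0.03 150 [0.436 0.293 0.044] [0.405 0.264 0.03 ] [0.455 0.346 0.059]
0.06 141 [0.436 0.289 0.072] [0.406 0.263 0.06 ] [0.453 0.338 0.08 ]
0.08 80 [0.434 0.294 0.09 ] [0.41  0.268 0.08 ] [0.453 0.319 0.1  ]
0.1 88 [0.436 0.276 0.11 ] [0.415 0.261 0.1  ] [0.454 0.303 0.12 ]
0.12 11 [0.434 0.275 0.123] [0.419 0.267 0.12 ] [0.451 0.281 0.125]
```

View pics/crop1.png

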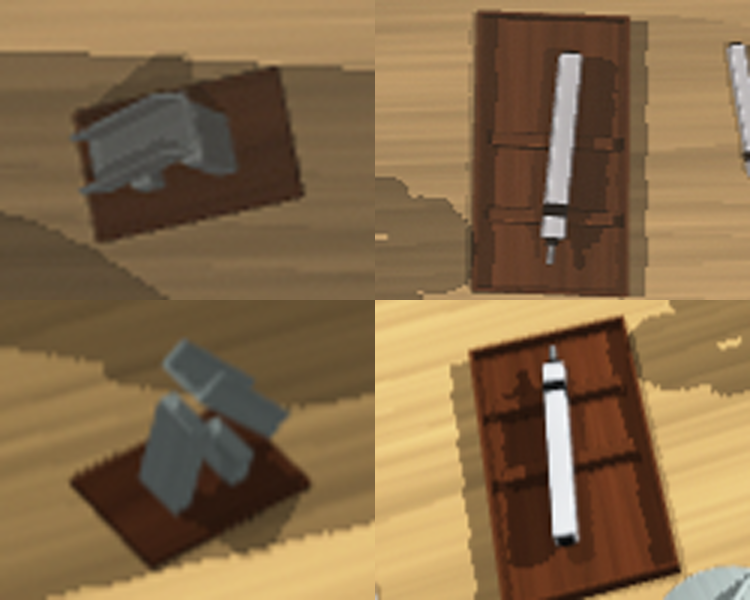

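The crop confirms the middle pen in the tray: barrel about 145 mm long to the band, nib towards -x of the tray. The white tiles match the given sizes (80/50 deep). The rest's high end points roughly to world -y. I'll now take near views from the wrist over the rest, stand and pen.

```bash
cat >> h.py <<'E'
def tool(): return np.array(arm.current_ee_pos()),R.from_euler("xyz",arm.current_orientation())
E
cat > m2.py <<'E'
from h import *
m=imaging.camera_model("wrist");T=np.linalg.inv(np.array(m["extrinsics"]));p,o=tool()
print("K",np.round(m["intrinsics"],1).tolist())
off=o.inv().apply(T[:3,3]-p);ax=o.inv().apply(-T[:3,2]);print("cam in tool",off.round(4),"axis",ax.round(3))
yaw=arm.current_orientation()[2]
for n,t,z,yw in(("rest",(.435,.30,.06),.34,yaw),("stand",(.634,.05,.016),.34,yaw),("pen",(.49,-.337,.035),.30,0)):
    e=[np.pi,0,yw];Rn=R.from_euler("xyz",e);c=Rn.apply(off);a=Rn.apply(ax)
    s=(z+c[2]-t[2])/-a[2];pos=[t[0]-c[0]-a[0]*s,t[1]-c[1]-a[1]*s,z]
    q=arm.solve_ik(pos,e)
    if q is None: 
        e[2]+=np.pi if yw<0 else -np.pi;print("alt yaw");Rn=R.from_euler("xyz",e);c=Rn.apply(off);a=Rn.apply(ax);pos=[t[0]-c[0]-a[0]*s,t[1]-c[1]-a[1]*s,z]
    print(n,np.round(pos,3));arm.reach(pos,e)
    mm=imaging.camera_model("wrist");im,d=imaging.capture("wrist")
    np.savez("w_"+n+".npz",p=im,d=d,K=mm["intrinsics"],E=mm["extrinsics"]);save("w_"+n+".png",im);print(arm.current_time(),np.round(arm.current_joints(),2))
ims=[np.load("w_"+n+".npz")["p"] for n in("rest","stand","pen")]
save("w_all.png",np.vstack([np.hstack([cv2.resize(i,(400,250)) for i in ims[:2]]),np.hstack([cv2.resize(ims[2],(400,250)),np.zeros((250,400,3),np.uint8)])]))
E
python3 m2.py
```

```text
K [[275.9, 0.0, 317.8], [0.0, 275.9, 200.6], [0.0, 0.0, 1.0]]
cam in tool [ 0.0007 -0.0669 -0.155 ] axis [0.    0.231 0.973]
rest [0.4   0.309 0.34 ]
1.5833 [-0.87  0.11  0.16  1.76 -0.02  1.27  0.59]
stand [0.589 0.062 0.34 ]
2.8167 [-0.49  0.29  0.43  1.57 -0.12  1.31  1.24]
pen [ 0.489 -0.304  0.3  ]
4.2917 [-0.16  0.36  0.86  1.68 -0.29  1.24  0.76]
```

View pics/w_all.png

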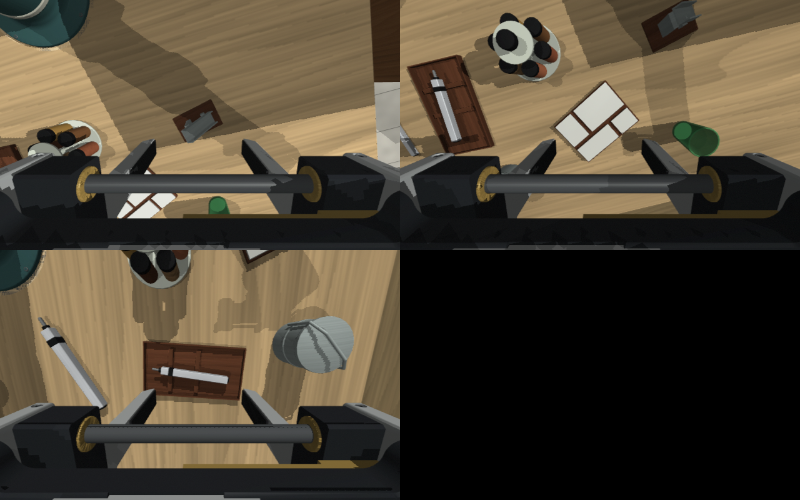

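Wrist views (half scale): the rest is at (198,120), with its trough opening to lower right. The stand is at (597,120) with all four tiles visible. The pen is in the tray at (195,375), nib to the left (world -x). Next I'll fit poses from all the views.

```bash
cat > m3.py <<'E'
from h import *
def load(f):
    z=np.load(f+".npz");return z["p"],z["d"],dict(intrinsics=z["K"],extrinsics=z["E"])
tl=np.array([[-31,-65.5],[-31,35.5],[46,-35.5],[46,65.5]])  # tile centres assuming y edges +-95
def white(f,s=60,v=140):
    p,d,m=load(f);h=cv2.cvtColor(p,cv2.COLOR_RGB2HSV);w=((h[...,1]<s)&(h[...,2]>v)).astype(np.uint8)
    cs,_=cv2.findContours(w,cv2.RETR_EXTERNAL,cv2.CHAIN_APPROX_NONE)
    return [c[:,0] for c in cs if cv2.contourArea(c)>50],m
for f in("top","scene","w_stand"):
    cs,m=white(f);B=[]
    for c in cs:
        g=ray(m,c,.016)[:,:2].astype(np.float32)*1000;(x,y),s,t=cv2.minAreaRect(g)
        if np.hypot(x-634,y-49)<110 and max(s)>40: B.append((x,y,min(s),max(s)))
    yw=np.radians(25.7);Rm=np.array([[np.cos(yw),-np.sin(yw)],[np.sin(yw),np.cos(yw)]]);B=np.array(B)
    pred=tl@Rm.T+[634,49];P=np.array([B[np.argmin(np.hypot(*(B[:,:2]-q).T)),:2] for q in pred])
    H=(tl-tl.mean(0)).T@(P-P.mean(0));U,S,V=np.linalg.svd(H);Q=V.T@U.T;t=P.mean(0)-Q@tl.mean(0)
    print(f,"stand",t.round(1),"yaw",np.degrees(np.arctan2(Q[1,0],Q[0,0])).round(2),"res",np.abs(P-tl@Q.T-t).max().round(1),B[:,2:].round(0).tolist())
for f in("top","scene","w_pen"):
    cs,m=white(f)
    for c in cs:
        g=ray(m,c,.035)[:,:2].astype(np.float32)*1000;(x,y),s,t=cv2.minAreaRect(g)
        if np.hypot(x-495,y+338)<30:
            a=np.radians(-8.7);u=np.array([np.cos(a),np.sin(a)]);l=g@u
            vx,vy,x0,y0=cv2.fitLine(g,cv2.DIST_HUBER,0,.01,.01).ravel()
            k=((x+85*0)*0)
            print(f,"pen px",c.mean(0).round(),"rect",np.round((x,y),1),np.round(s,1),"dir",np.degrees(np.arctan(vy/vx)).round(1),"tail end",(np.array([x0,y0])+u*(l.max()-np.array([x0,y0])@u)).round(1),"front",(np.array([x0,y0])+u*(l.min()-np.array([x0,y0])@u)).round(1))
for f in("top","scene","w_rest"):
    p,d,m=load(f);C=cloud(f,d,m);h=cv2.cvtColor(p,cv2.COLOR_RGB2HSV)
    near=(abs(C[...,0]-.43)<.09)&(abs(C[...,1]-.30)<.09)
    b=near&((h[...,0]<9)|(h[...,0]>170))&(h[...,1]>100)&(h[...,2]<120)&(C[...,2]<.03)
    st=near&(C[...,2]>.03)
    zb=np.median(C[b][:,2]);k=cv2.morphologyEx((b).astype(np.uint8),cv2.MORPH_OPEN,np.ones((2,2)))
    vu=np.argwhere(k>0)[:,::-1];g=ray(m,vu,zb)[:,:2].astype(np.float32)*1000
    print(f,"rest base n",len(g),"z",zb.round(4),cv2.minAreaRect(g))
    q=C[st]*1000
    for yw in(-78,-77,-76,-75,-74):
        a=np.radians(yw);n=np.array([-np.sin(a),np.cos(a)]);l=q[:,:2]@n
        print(yw,"lateral",np.percentile(l,[1,5,50,95,99]).round(1),end=";")
    print()
E
python3 m3.py
```

```text
top stand [628.1  46. ] yaw 25.83 res 0.4 [[79.0, 118.0], [48.0, 59.0], [59.0, 79.0], [48.0, 119.0]]
scene stand [625.9  45. ] yaw 25.78 res 0.2 [[51.0, 120.0], [61.0, 82.0], [51.0, 61.0], [82.0, 121.0]]
w_stand stand [627.   46.6] yaw 25.59 res 0.2 [[50.0, 119.0], [60.0, 80.0], [50.0, 59.0], [80.0, 119.0]]
top pen px [418. 184.] rect [ 495.9 -337.1] [ 19.  137.5] dir -8.8 tail end [ 563.7 -348.3] front [ 427.8 -327.5]
scene pen px [219. 265.] rect [ 495.5 -338.6] [ 19.5 145.8] dir -6.0 tail end [ 567.7 -348.2] front [ 423.7 -326.2]
w_pen pen px [320. 201.] rect [ 493.8 -336.1] [ 19.4 137.7] dir -8.9 tail end [ 561.7 -347.2] front [ 425.7 -326.4]
top rest base n 0 z nan ((0.0, 0.0), (0.0, 0.0), 0.0)
-78 lateral [469.4 469.9 487.4 501.9 503.2];-77 lateral [472.4 473.  490.7 505.6 506.8];-76 lateral [475.2 475.9 494.1 509.2 510.7];-75 lateral [477.9 478.7 497.2 512.6 514.4];-74 lateral [480.5 481.5 500.1 516.  518.1];
scene rest base n 0 z 0.0085 ((0.0, 0.0), (0.0, 0.0), 0.0)
-78 lateral [465.5 467.2 489.1 500.6 501.3];-77 lateral [468.7 470.5 492.1 504.1 505. ];-76 lateral [471.6 473.6 495.2 507.8 508.8];-75 lateral [474.6 476.6 497.9 511.2 512.4];-74 lateral [477.2 479.3 500.6 514.6 516.1];
w_rest rest base n 0 z 0.0091 ((0.0, 0.0), (0.0, 0.0), 0.0)
-78 lateral [390.8 397.5 436.1 471.7 486.8];-77 lateral [393.7 400.6 440.  476.3 490.6];-76 lateral [396.5 403.6 443.7 480.9 494.5];-75 lateral [399.3 406.4 447.3 485.2 498.3];-74 lateral [401.8 409.1 450.8 489.4 502. ];
  return _methods._mean(a, axis=axis, dtype=dtype,
  ret = ret.dtype.type(ret / rcount)
```

```bash
cat > m4.py <<'E'
from m3 import load
from h import *
L=[]
for f,(u,v) in(("top",(205,212)),("scene",(428,195)),("w_rest",(415,222))):
    p,d,m=load(f);h=cv2.cvtColor(p,cv2.COLOR_RGB2HSV).astype(int);C=cloud(f,d,m)
    print(f,"hsv base",h[v,u],"C",C[v,u].round(3))
    near=(abs(C[...,0]-.43)<.11)&(abs(C[...,1]-.30)<.11)
    dk=near&((h[...,0]<13)|(h[...,0]>168))&(h[...,1]>90)&(h[...,2]<110)
    _,lab,st,_=cv2.connectedComponentsWithStats(dk.astype(np.uint8),connectivity=8)
    i=1+np.argmax(st[1:,4]);b=lab==i;zb=np.median(C[b][:,2])
    vu=np.argwhere(b)[:,::-1];g=ray(m,vu,.010)[:,:2].astype(np.float32)*1000
    (x,y),s,t=cv2.minAreaRect(g);print(" base n",len(g),"z",zb.round(4),np.round((x,y),1),np.round(s,1),round(t,1))
    q=C[near&(C[...,2]>.035)&(C[...,2]<.14)&(np.mgrid[0:400,0:640][0]<275)]*1000
    for yw in(-80,-78,-76,-74):
        a=np.radians(yw);n=np.array([-np.sin(a),np.cos(a)]);l=q[:,:2]@n
        print("  ",yw,"lat",np.percentile(l,[1,50,99]).round(1),"w",np.ptp(np.percentile(l,[1,99])).round(1),end=";")
    print()
    L.append(cv2.resize(p[v-30:v+30,u-40:u+40],(400,300),interpolation=cv2.INTER_CUBIC))
E
sed -i '/^for f in/,$d' m3.py; python3 m4.py
```

```text
top hsv base [ 11 128  64] C [0.437 0.25  0.009]
 base n 612 z 0.0081 [433.8 295.2] [ 78.6 122.1] 11.9
   -80 lat [461.9 480.6 496.2] w 34.2;   -78 lat [469.4 487.6 503.3] w 33.8;   -76 lat [475.3 494.3 510.8] w 35.5;   -74 lat [480.5 500.4 518.1] w 37.7;
scene hsv base [ 10 182  63] C [0.456 0.266 0.007]
 base n 582 z 0.0089 [436.5 293.2] [ 77.6 124.7] 9.4
   -80 lat [458.7 483.1 494.4] w 35.8;   -78 lat [465.5 489.8 501.3] w 35.9;   -76 lat [471.4 495.7 508.8] w 37.4;   -74 lat [477.1 500.8 516.2] w 39.0;
w_rest hsv base [ 19  99 163] C [0.536 0.46  0.003]
 base n 1409 z 0.0086 [432.2 297.8] [ 77.6 122.3] 11.2
   -80 lat [460.2 479.  494.6] w 34.3;   -78 lat [467.8 486.5 502.2] w 34.3;   -76 lat [473.7 493.3 509.6] w 35.8;   -74 lat [479.  499.4 516.7] w 37.8;
```

Fits agree across the views. Stand: (627, 46) mm, yaw 25.7°. Rest: origin (433.5, 296) mm, yaw −78.8°, with the base size and trough width as given. Pen tail end: (564, −348) mm, dir −8.8°. Next is a check of which grasp orientations the arm can reach.

```bash
cat >> h.py <<'E'
REST=np.array([.4335,.2962,0]);RY=np.radians(-78.8);ru=np.array([np.cos(RY),np.sin(RY),0]);UP=np.array([0,0,1.])
SEAT=REST-.045*ru+.048*UP; RA=(ru+UP)/2**.5; RN=(UP-ru)/2**.5   # trough axis (to tail), trough normal (out)
PA=np.array([np.cos(np.radians(-8.8)),np.sin(np.radians(-8.8)),0]);TAIL=np.array([.5637,-.3478,.026])
STAND=np.array([.627,.046,0]);SY=np.radians(25.7)
def st(x,y,z): return STAND+R.from_euler("z",SY).apply([x/1e3,y/1e3,z/1e3])
def ori(a,n,phi,sgn,roll=0):
    """a: pen axis to tail, n: outward normal; phi 0 = square to pen, 90 = along it"""
    tz=-np.cos(phi)*n-np.sin(phi)*a; tx=sgn*np.cross(n,a); M=np.c_[tx,np.cross(tz,tx),tz]
    return R.from_matrix(M)*R.from_euler("z",roll)
def tcp(g,o): return g-o.apply([0,0,.006])
def E(o): return o.as_euler("xyz")
E
cat > ik.py <<'E'
from h import *
def t(g,o):
    q=arm.solve_ik(tcp(g,o),E(o));return q
rad=np.radians
for phi in(0,15,30,45):
  for s in(1,-1):
    a=[t(TAIL-.04*PA+h*UP,ori(PA,UP,rad(phi),s)) for h in(0,.12)]
    b=[t(SEAT+.13*RA+h*RN,ori(RA,RN,rad(phi),s)) for h in(0,.06)]
    print("phi",phi,s,[None if x is None else np.round(x,2).tolist() for x in a+b])
for roll in(0,90,180,270):
    o=ori(RA,RN,rad(90),1,rad(roll));b=[t(SEAT+h*RA,o) for h in(.15,.23)]
    print("coax",roll,[None if x is None else np.round(x,2).tolist() for x in b])
for yw in range(-180,180,45):
    o=R.from_euler("xyz",[np.pi,0,rad(yw)])
    print("draw yaw",yw,[None if (x:=t(st(*p,180),o)) is None else np.round(x,1).tolist() for p in((-63,-30),(63,30))])
E
python3 ik.py
```

```text
phi 0 1 [[0.24, 0.69, 0.39, 1.75, -0.36, 0.77, 2.23], [0.18, 0.54, 0.47, 1.7, -0.28, 0.98, 2.18], [-1.21, 0.65, 0.4, 1.77, 0.39, 1.29, -0.84], [-1.19, 0.61, 0.32, 1.68, 0.4, 1.43, -0.86]]
phi 0 -1 [[-0.11, 0.91, 0.95, 1.76, -0.89, 0.97, -0.51], [-0.19, 0.77, 1.08, 1.71, -0.75, 1.14, -0.61], [-0.64, 0.64, -0.37, 1.75, 0.72, 1.5, 2.0], [-0.7, 0.62, -0.37, 1.66, 0.68, 1.6, 2.03]]
phi 15 1 [[0.19, 0.83, 0.45, 1.54, -0.25, 1.09, 2.11], [0.17, 0.68, 0.49, 1.49, -0.2, 1.28, 2.09], [-1.22, 0.53, 0.51, 1.85, 0.21, 1.1, -0.67], [-1.22, 0.5, 0.45, 1.76, 0.23, 1.24, -0.71]]
phi 15 -1 [[-0.11, 1.06, 1.0, 1.55, -0.74, 1.24, -0.68], [-0.15, 0.92, 1.09, 1.5, -0.64, 1.41, -0.71], [-0.54, 0.51, -0.37, 1.83, 0.6, 1.27, 2.13], [-0.6, 0.49, -0.37, 1.74, 0.55, 1.37, 2.14]]
phi 30 1 [[0.2, 0.98, 0.45, 1.32, -0.18, 1.4, 2.04], [0.19, 0.84, 0.47, 1.28, -0.13, 1.57, 2.05], [-1.14, 0.42, 0.52, 1.93, 0.04, 0.96, -0.47], [-1.19, 0.39, 0.51, 1.84, 0.05, 1.08, -0.53]]
phi 30 -1 [[-0.07, 1.2, 1.01, 1.33, -0.63, 1.52, -0.77], [-0.09, 1.07, 1.09, 1.3, -0.55, 1.66, -0.76], [-0.27, 0.43, -0.55, 1.9, 0.5, 1.08, 2.26], [
[... 867 characters left out ...]
0.6, 1.2, 2.6], [0.4, 0.7, -0.9, 1.5, 0.6, 1.2, 2.5]]
draw yaw -135 [[-0.9, 0.7, 1.2, 1.8, -0.7, 1.2, -1.8], [-0.9, 0.9, 1.2, 1.5, -0.8, 1.3, -2.0]]
draw yaw -90 [[-0.8, 0.6, 1.1, 1.8, -0.6, 1.1, -1.1], [-0.8, 0.8, 1.0, 1.5, -0.7, 1.2, -1.3]]
draw yaw -45 [[-0.7, 0.5, 0.9, 1.8, -0.5, 1.1, -0.4], [-0.7, 0.7, 0.8, 1.5, -0.5, 1.2, -0.6]]
draw yaw 0 [[-0.6, 0.5, 0.8, 1.8, -0.4, 1.0, 0.3], [-0.7, 0.7, 0.7, 1.5, -0.5, 1.1, 0.2]]
draw yaw 45 [[-0.5, 0.4, 0.6, 1.8, -0.3, 1.0, 1.0], [-0.6, 0.6, 0.6, 1.5, -0.4, 1.1, 0.9]]
draw yaw 90 [[-0.4, 0.4, 0.5, 1.8, -0.2, 1.0, 1.7], [-0.5, 0.6, 0.5, 1.5, -0.3, 1.1, 1.6]]
draw yaw 135 [[-0.3, 0.4, 0.3, 1.8, -0.1, 1.0, 2.4], [-0.4, 0.6, 0.3, 1.5, -0.2, 1.1, 2.3]]
```

```bash
cat > g1.py <<'E'
from h import *
o=ori(PA,UP,0,1);G=TAIL-.04*PA+.003*UP
fingers.command_gripper(.05,30)
arm.reach(tcp(G+.12*UP,o),E(o))
arm.line_to(tcp(G,o),v=.15)
f0=np.array(arm.current_wrist_force())
fingers.command_gripper(.0,30);print("grip",arm.current_grip_width(),arm.current_time())
arm.line_to(tcp(G+.30*UP,o),v=.25);print("grip",arm.current_grip_width(),"dF",np.array(arm.current_wrist_force())-f0)
o2=ori(RA,RN,0,1);P=SEAT+.135*RA+.003*RN
hi=P+.06*RN;hi[2]=.34
arm.reach(tcp(hi,o2),E(o2));print(arm.current_time(),arm.current_joints().round(2) if hasattr(arm.current_joints(),"round") else "")
arm.line_to(tcp(P+.06*RN,o2),v=.2)
print("grip",arm.current_grip_width(),arm.current_time(),"F",np.round(arm.current_wrist_force(),2))
a,_=imaging.capture("scene");b,_=imaging.capture("top")
save("pre.png",np.hstack([cv2.resize(a[90:240,350:530],(396,330),interpolation=cv2.INTER_CUBIC),cv2.resize(b[130:280,100:280],(396,330),interpolation=cv2.INTER_CUBIC)]))
E
python3 g1.py
```

```text
grip 0.017857477005158145 7.9917
grip 0.018088440090923197 dF [ 0.20551041  0.34093312 -0.8987997 ]
12.0583 [-0.57  0.48 -0.55  1.53  0.69  1.87 -0.98]
grip 0.017865932590704285 12.9667 F [-0.17 -0.41 -0.13]
```

View pics/pre.png

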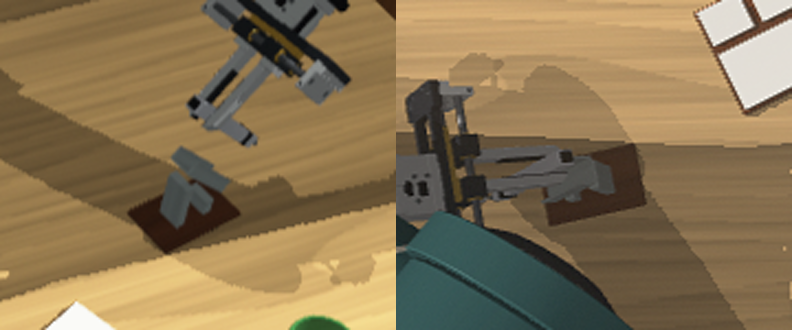

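Left crop: a grey bar from about (190,100) to (255,140) in the jaws runs parallel to the trough at (200,170). The pen's extent isn't clear, so I'll check nearer with numbers and one enlarged view.

```bash
python3 - <<'E'
from h import *
a,d=imaging.capture("scene");C=cloud("scene",d)
S=slice(100,190),slice(420,520)
q=C[S].reshape(-1,3);rgb=a[S].reshape(-1,3)
P=SEAT+.06*RN+.005*RA
rel=q-P;s=rel@RA;n=rel@RN;l=rel@np.cross(RN,RA)
k=(abs(n)<.02)&(abs(l)<.03)&(s>-.05)&(s<.2)
for lo in np.arange(-.04,.2,.01):
    w=k&(s>=lo)&(s<lo+.01)
    if w.sum(): print(round(lo,2),w.sum(),"n",n[w].mean().round(4),n[w].max().round(4),"l",l[w].mean().round(4),rgb[w].mean(0).round())
w,_=imaging.capture("wrist")
save("pre2.png",np.vstack([cv2.resize(a[90:190,410:530],(480,400),interpolation=cv2.INTER_CUBIC)[:300],cv2.resize(w,(480,300))]))
E
```

```text
-0.03 1 n 0.0014 0.0014 l -0.0014 [87. 78. 65.]
-0.02 2 n 0.0017 0.0036 l -0.0022 [78. 74. 68.]
-0.01 1 n 0.0025 0.0025 l 0.0013 [88. 89. 91.]
0.0 8 n 0.0025 0.0107 l 0.004 [109. 106. 100.]
0.01 8 n 0.0013 0.0095 l 0.0048 [84. 86. 87.]
0.02 14 n 0.0028 0.0112 l 0.0043 [48. 44. 39.]
0.03 12 n 0.0017 0.011 l 0.0054 [85. 85. 86.]
0.04 16 n 0.0048 0.0108 l 0.0039 [101. 100.  98.]
0.05 9 n 0.0011 0.0094 l 0.0056 [ 98.  99. 102.]
0.06 14 n 0.0044 0.0108 l 0.0039 [102. 101.  99.]
0.07 14 n 0.001 0.0092 l 0.0055 [ 98.  99. 101.]
0.08 12 n 0.0017 0.0099 l 0.0057 [ 98.  98. 100.]
0.09 8 n 0.0018 0.0105 l 0.0059 [94. 96. 98.]
0.12 24 n 0.003 0.0192 l 0.0112 [82. 83. 82.]
0.13 64 n 0.0048 0.02 l 0.0052 [91. 92. 89.]
0.14 62 n 0.0059 0.0191 l 0.0058 [95. 97. 96.]
0.15 16 n 0.0027 0.0107 l 0.0054 [93. 96. 98.]
0.16 23 n 0.0029 0.0102 l 0.0039 [ 99. 100. 100.]
0.17 38 n 0.0014 0.0103 l -0.0008 [55. 54. 51.]
```

View pics/pre2.png

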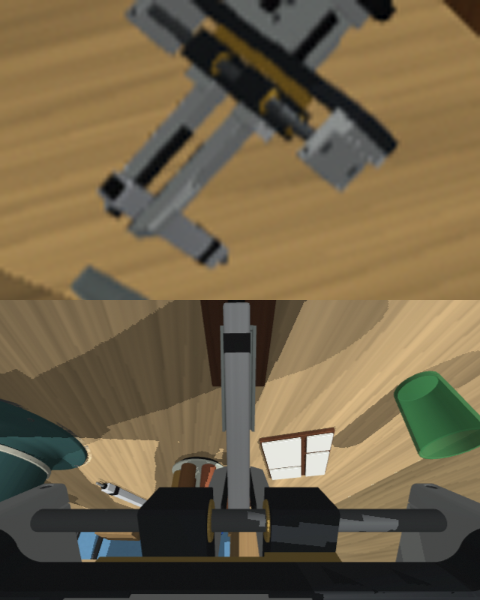

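The pen is held square. The barrel runs from s≈0 to 0.17 along the trough axis, with the black band near the front. The wrist view shows it centred over the trough (pen column 237, trough walls 221–255). Lowering it now.

```bash
cat > g2.py <<'E'
from h import *
o2=ori(RA,RN,0,1);P=SEAT+.135*RA+.003*RN;F=lambda:np.array(arm.current_wrist_force())
f0=F()
arm.line_to(tcp(P+.012*RN,o2),v=.1)
def rep(t):
    d=F()-f0;print(t,"RA %.2f RN %.2f |%.2f"%(d@RA,d@RN,np.linalg.norm(d)));return d
rep("above")
for h in(.008,.005,.003,.0015,.0005,-.0005):
    arm.line_to(tcp(P+h*RN,o2),v=.03);d=rep(f"n {h}")
    if d@RN>4: break
for s in np.arange(.002,.0101,.002):
    arm.line_to(tcp(P+h*RN-s*RA,o2),v=.02);d=rep(f"slide {s:.3f}")
    if d@RA>5: break
fingers.command_gripper(.045);arm.wait(.3)
print(arm.current_time())
arm.line_to(tcp(P+.10*RN-s*RA,o2),v=.2)
a,d=imaging.capture("scene");C=cloud("scene",d);w,_=imaging.capture("wrist")
q=C[90:200,400:520].reshape(-1,3)-SEAT;s=q@RA;n=q@RN;l=q@np.cross(RN,RA)
k=(abs(l)<.025)&(n>.002)&(n<.015)&(s>-.04)&(s<.2)
for lo in np.arange(-.04,.2,.02):
    u=k&(s>=lo)&(s<lo+.02)
    if u.sum(): print(round(lo,2),u.sum(),"n max",np.percentile(n[u],90).round(4),"l",l[u].mean().round(4),"smax",s[u].max().round(4))
save("laid.png",np.hstack([cv2.resize(a[100:210,400:510],(400,400),interpolation=cv2.INTER_CUBIC),cv2.resize(w[0:300,170:470],(400,400))]))
E
python3 g2.py
```

```text
above RA 0.27 RN -0.37 |1.22
n 0.008 RA -0.16 RN -0.26 |0.54
n 0.005 RA -0.13 RN -0.36 |0.39
n 0.003 RA 0.18 RN -0.80 |1.09
n 0.0015 RA 0.67 RN -1.55 |1.76
n 0.0005 RA 0.81 RN 0.09 |0.81
n -0.0005 RA 1.30 RN 4.78 |5.12
slide 0.002 RA 1.62 RN 5.60 |5.86
slide 0.004 RA 1.58 RN 7.11 |7.29
slide 0.006 RA 9.65 RN 8.57 |12.98
17.0
0.0 15 n max 0.0116 l 0.0069 smax 0.0188
0.02 19 n max 0.0116 l 0.0073 smax 0.0386
0.04 19 n max 0.0108 l 0.0067 smax 0.0599
0.06 20 n max 0.0106 l 0.0056 smax 0.0797
0.08 24 n max 0.0102 l 0.0076 smax 0.0999
0.1 19 n max 0.0101 l 0.0036 smax 0.1193
0.12 16 n max 0.0096 l 0.0037 smax 0.1396
0.14 15 n max 0.0093 l 0.0038 smax 0.1598
0.16 26 n max 0.0089 l -0.0001 smax 0.1789
```

View pics/laid.png

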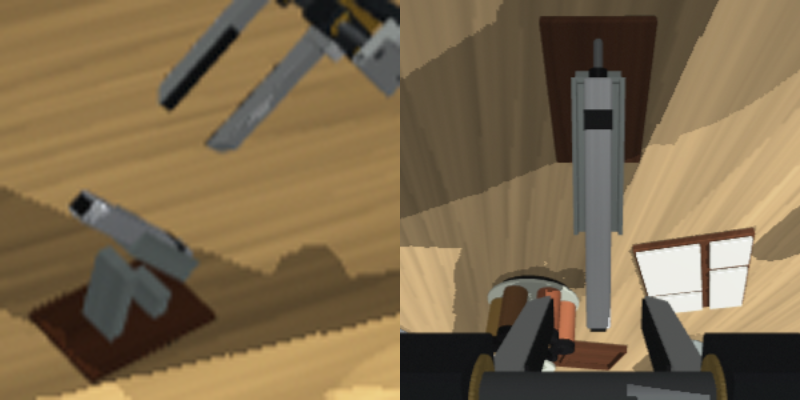

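The pen lies fully down in the trough with its front against the lip. The wrist crop shows it centred at column 597 between walls 572–622, tail sticking out free and fingers clear. Next I'll regrip along the axis at the tail.

```bash
cat > g3.py <<'E'
from h import *
rad=np.radians
F=lambda k=8:np.mean([ (arm.wait(.02),arm.current_wrist_force())[1] for _ in range(k)],0)
p,o=tool();arm.line_to(p+[0,0,.17],v=.3)
o45=ori(RA,RN,rad(45),1);oc=ori(RA,RN,rad(90),1)
arm.reach(tcp(np.array([.455,.18,.36]),o45),E(o45))
arm.reach(tcp(SEAT+.25*RA,oc),E(oc));print("pre",arm.current_time(),np.round(arm.current_joints(),2))
arm.line_to(tcp(SEAT+.15*RA,oc),v=.12)
f0=F();fingers.command_gripper(0,45);print("grip",arm.current_grip_width(),"dF",(F()-f0).round(2))
arm.line_to(tcp(SEAT+.15*RA+.05*RN,oc),v=.1)
arm.line_to(tcp(SEAT+.15*RA+.05*RN+.12*UP,oc),v=.25)
ov=ori(UP,-ru,rad(90),1);print(np.degrees(E(ov)).round(1))
S=st(-66,-30,0)
arm.reach(tcp(S+UP*.30,ov),E(ov))
arm.line_to(tcp(S+UP*(.016+.030+.174),ov),v=.15)
print("grip",arm.current_grip_width(),arm.current_time())
for n in("wrist","scene"):
    m=imaging.camera_model(n);im,d=imaging.capture(n);np.savez("hv_"+n+".npz",p=im,d=d,K=m["intrinsics"],E=m["extrinsics"])
    K=np.array(m["intrinsics"]);X=np.array(m["extrinsics"])
    for z in(.046,.016,.22): 
        c=X[:3,:3]@(S+UP*z)+X[:3,3];print(n,z,(K[0,0]*c[0]/-c[2]+K[0,2]).round(1),(K[1,1]*-c[1]/-c[2]+K[1,2]).round(1),-c[2].round(3))
w=np.load("hv_wrist.npz")["p"];a=np.load("hv_scene.npz")["p"]
save("hv.png",np.vstack([cv2.resize(w[120:270,200:440],(640,400),interpolation=cv2.INTER_CUBIC)[:290],cv2.resize(a[180:310,300:460],(640,520),interpolation=cv2.INTER_CUBIC)[:310]]))
E
python3 g3.py
```

```text
pre 20.3917 [ 0.34  0.34 -0.36  1.98 -0.73  1.14  0.61]
grip 0.017594365758487822 dF [-0.18 -1.07  1.08]
[180.    0.   11.2]
grip 0.017677612640885573 25.35
wrist 0.046 317.5 191.2 0.342
wrist 0.016 317.6 186.8 0.371
wrist 0.22 317.4 245.8 0.173
scene 0.046 355.5 250.3 1.118
scene 0.016 354.8 256.7 1.142
scene 0.22 359.9 206.5 0.982
```

View pics/hv.png

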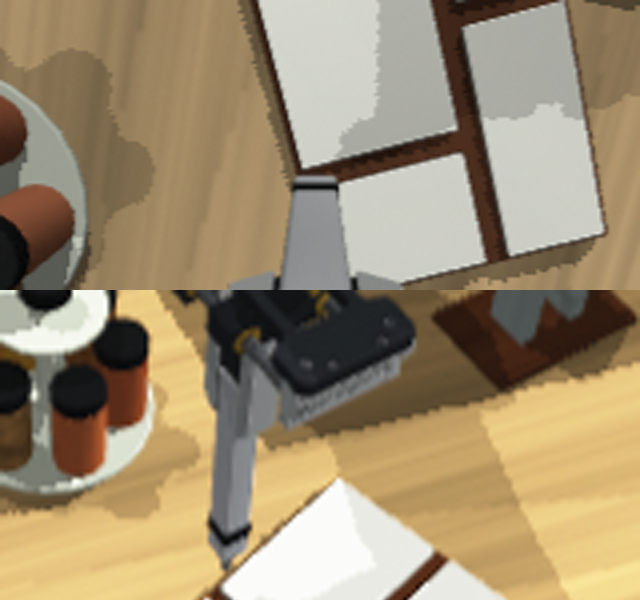

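The wrist view (top) shows the barrel upright with its nib hidden behind its front rim, and the joint just beyond. The scene view shows the nib at about (357,250) in full pixels, against a predicted (355.5,250.3). The fit has only 3 mm of slack each side, so I'm measuring the tip against the tiles in the same pictures.

```bash
cat > m5.py <<'E'
from h import *
def proj(m,X):
    K,T=np.array(m["intrinsics"]),np.array(m["extrinsics"]);c=np.atleast_2d(X)@T[:3,:3].T+T[:3,3]
    return np.c_[K[0,0]*c[:,0]/-c[:,2]+K[0,2],K[1,1]*c[:,1]/c[:,2]+K[1,2]],-c[:,2]
from m3 import load
S=st(-66,-30,0)
p,d,m=load("hv_scene");C=cloud("scene",d,m)
print("scene silhouette rows: z, measured centre, width, predicted col")
ax=S+np.outer(np.arange(.03,.2,.002),UP);uv,dep=proj(m,ax)
for r in range(222,254,2):
    j=np.argmin(abs(uv[:,1]-r));c0=int(uv[j,0]);row=d[r,c0-15:c0+16];k=np.where((row>0)&(abs(row-dep[j])<.03))[0]
    if len(k): print(r,"z %.3f"%ax[j,2],"ctr %.1f w %d pred %.1f"%(k.mean()+c0-15,len(k),uv[j,0]))
print(p[244:258,350:364].mean(-1).astype(int))
# tiles in this scene picture
tl=np.array([[-31,-65.5],[-31,35.5],[46,-35.5],[46,65.5]])
p,d,m=load("hv_wrist");uv,dep=proj(m,ax)
print("wrist: rows, silhouette vs pred")
for z in(.07,.075,.08,.09,.1,.12):
    (u,v),D=proj(m,S+UP*z)[0][0],proj(m,S+UP*z)[1][0]
    r=int(round(v));row=d[r,290:346];k=np.where((row>0)&(row<D+.02))[0];print(z,"row",r,"D %.3f"%D,"ctr %.1f w %d pred %.1f"%(k.mean()+290,len(k),u) if len(k) else None)
h=cv2.cvtColor(p,cv2.COLOR_RGB2HSV);w=((h[...,1]<60)&(h[...,2]>140)).astype(np.uint8)
Rz=R.from_euler("z",-SY)
cs,_=cv2.findContours(w,cv2.RETR_EXTERNAL,cv2.CHAIN_APPROX_NONE)
for c in cs:
    g=Rz.apply(ray(m,c[:,0],.016)-STAND)[:,:2]*1000
    if cv2.contourArea(c)>300 and abs(g).max()<150: print("tile in stand frame, 3/97 pct x,y",np.percentile(g,[3,97],axis=0).T.round(1).tolist(), "n",len(g), "px",c[:,0].mean(0).round())
E
python3 m5.py
```

```text
scene silhouette rows: z, measured centre, width, predicted col
222 z 0.164 ctr 358.3 w 10 pred 358.3
224 z 0.156 ctr 358.0 w 11 pred 358.1
226 z 0.148 ctr 357.5 w 10 pred 357.9
228 z 0.140 ctr 357.5 w 10 pred 357.7
230 z 0.132 ctr 357.5 w 10 pred 357.5
232 z 0.124 ctr 357.5 w 10 pred 357.3
234 z 0.116 ctr 357.5 w 10 pred 357.1
236 z 0.108 ctr 356.5 w 10 pred 356.9
238 z 0.100 ctr 357.0 w 11 pred 356.7
240 z 0.090 ctr 357.0 w 11 pred 356.5
242 z 0.082 ctr 356.5 w 10 pred 356.3
244 z 0.074 ctr 356.6 w 8 pred 356.1
246 z 0.064 ctr 356.5 w 4 pred 355.9
248 z 0.056 ctr 356.0 w 3 pred 355.7
252 z 0.038 ctr 362.9 w 14 pred 355.3
[[192 192 180 130 109  93 100 115 137 141 145 171 189 159]
 [195 194 190 175 117 108 129 137 139 141 162 189 159 106]
 [191 190 190 190 146 110 133 137 129 176 187 162 118 237]
 [192 191 192 193 184 121 113 104 170 192 163 108 233 251]
 [194 194 195 195 195 114  77 104 154 157 123 233 250 250]
 [195 195 195 194 195 125  68 114 108 127 230 250 250 250]
 [195 194 194 192 191 172 110 104 124 231 249 250 250 250]
 [194 192 190 188 188 155 101 143 232 249 250 250 250 25
[... 313 characters left out ...]
63  61  46  58  82 204 231 245 250 250 242]]
wrist: rows, silhouette vs pred
0.07 row 195 D 0.319 ctr 317.5 w 18 pred 317.5
0.075 row 196 D 0.314 ctr 317.5 w 18 pred 317.5
0.08 row 197 D 0.309 ctr 317.5 w 18 pred 317.5
0.09 row 199 D 0.299 ctr 317.8 w 19 pred 317.5
0.1 row 201 D 0.290 ctr 317.5 w 20 pred 317.5
0.12 row 206 D 0.270 ctr 317.0 w 21 pred 317.5
tile in stand frame, 3/97 pct x,y [[-105.9, 8.7], [-130.9, -35.5]] n 295 px [337. 217.]
tile in stand frame, 3/97 pct x,y [[21.5, 70.9], [-94.0, 24.0]] n 242 px [400. 168.]
tile in stand frame, 3/97 pct x,y [[-70.4, 8.6], [-22.8, 95.0]] n 301 px [331. 129.]
tile in stand frame, 3/97 pct x,y [[22.1, 70.7], [37.1, 94.9]] n 169 px [385.  90.]
```

In the hover picture all the tile edges match the stand frame to about 1 mm. The pen centre lies on its predicted column in the wrist view, and the barrel is upright to about 0.5°. The scene view suggests the tip sits about 1 mm towards +y, so I'll shift by −0.7 mm and go down slowly, checking force.

```bash
cat >> h.py <<'E'
OV=ori(UP,-ru,np.pi/2,1)
def avgF(k=25): return np.mean([(arm.wait(.01),arm.current_wrist_force())[1] for _ in range(k)],0)
def pen_at(x,y,tipz): return tcp(st(x,y,tipz)+UP*.174,OV)   # mm; tipz = tip with nib fully out
E
python3 - <<'E'
from h import *
f0=avgF();Rz=R.from_euler("z",-SY)
for tz,v in((20,.05),(13,.03),(8.5,.02),(6,.02),(5,.02)):
    arm.line_to(pen_at(-66,-30.7,tz),v=v);d=avgF()-f0;print(tz,"F stand frame",Rz.apply(d).round(2),"t",round(arm.current_time(),2),"pos err",(np.array(arm.current_ee_pos())-pen_at(-66,-30.7,tz)).round(4)*1000)
    if d[2]>2.2: break
a,_=imaging.capture("scene");w,_=imaging.capture("wrist")
save("in.png",np.vstack([cv2.resize(w[120:228,200:440],(640,288),interpolation=cv2.INTER_CUBIC),cv2.resize(a[220:280,320:440],(600,300),interpolation=cv2.INTER_CUBIC) if 0 else np.hstack([cv2.resize(a[220:280,320:440],(600,300),interpolation=cv2.INTER_CUBIC),np.zeros((300,40,3),np.uint8)])]))
E
```

```text
20 F stand frame [0.11 0.23 0.19] t 26.53 pos err [0.1 0.  0.3]
13 F stand frame [0.24 0.11 0.07] t 27.12 pos err [0.  0.  0.1]
8.5 F stand frame [-0.17  0.17  0.91] t 27.71 pos err [-0.  -0.1  0. ]
6 F stand frame [0.27 0.16 1.61] t 28.19 pos err [0. 0. 0.]
5 F stand frame [0.13 0.03 1.88] t 28.65 pos err [0.1 0.  0.1]
```

View pics/in.png

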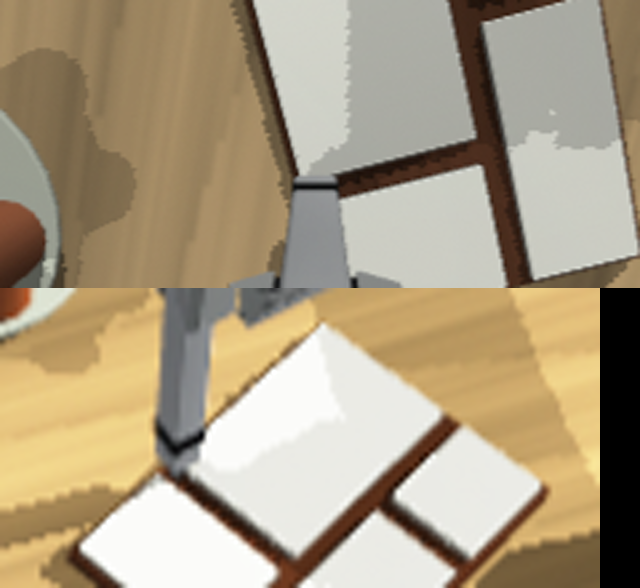

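The scene crop shows the nib down between the two deep tiles at the open end. There was no force at 13 mm (so it isn't on a tile face), and the force slope of 0.28 N/mm matches the nib spring, giving a nib depth of about 5 mm. Drawing now.

```bash
python3 - <<'E'
from h import *
Rz=R.from_euler("z",-SY);dy=-.7
pts=[(-40,-30),(-12,-30),(15,-30),(15,0),(15,30),(40,30),(66,30)]
adj=np.zeros(2);base=None;o0=arm.current_orientation()
for x,y in pts:
    arm.line_to(pen_at(x+adj[0],y+dy+adj[1],5.2),v=.025)
    f=Rz.apply(avgF(8));print((x,y),"F",f.round(2),"t",round(arm.current_time(),2),"grip",round(float(arm.current_grip_width()),4))
    if np.hypot(*f[:2])>6: print("SIDE LOAD");break
E
```

```text
(-40, -30) F [0.53 0.11 1.35] t 30.01 grip 0.0178
(-12, -30) F [-0.15  0.32  0.96] t 31.34 grip 0.0176
(15, -30) F [ 0.39 -0.08  0.98] t 32.64 grip 0.0178
(15, 0) F [0.31 0.17 1.31] t 34.06 grip 0.0178
(15, 30) F [0.38 0.11 1.02] t 35.48 grip 0.0177
(40, 30) F [-0.16  0.27  1.08] t 36.69 grip 0.0179
(66, 30) F [-0.07  0.    1.19] t 37.95 grip 0.0178
```

```bash
python3 - <<'E'
from h import *
a,_=imaging.capture("scene");save("fin.png",cv2.resize(a[200:310,320:470],(750,550),interpolation=cv2.INTER_CUBIC))
E
```

```text
(no output)
```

View pics/fin.png

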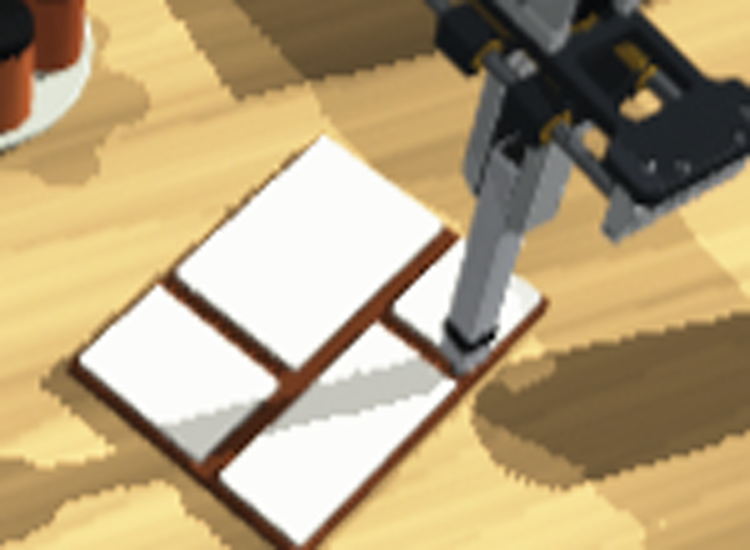

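The nib (465,370) is still down in the joint at the finish end, and the pen is upright. Lifting straight up and returning it to the rest.

```bash
cat > g4.py <<'E'
from h import *
oc=ori(RA,RN,np.pi/2,1);B=SEAT+.154*RA
arm.line_to(pen_at(66,29.3,130),v=.15)
arm.reach(tcp(B+.05*RN+.12*UP,oc),E(oc));print(arm.current_time(),np.round(arm.current_joints(),2))
arm.line_to(tcp(B+.05*RN,oc),v=.2);arm.line_to(tcp(B+.012*RN,oc),v=.1)
f0=avgF(15)
def rep(t):
    d=avgF(8)-f0;print(t,"RA %.2f RN %.2f"%(d@RA,d@RN),np.linalg.norm(d).round(2));return d
for h in(.006,.003,.0015,.0005,-.0005):
    arm.line_to(tcp(B+h*RN,oc),v=.04);d=rep(f"n {h}")
    if d@RN>3: break
for s in(.002,.003,.004,.005,.006):
    arm.line_to(tcp(B+h*RN-s*RA,oc),v=.02);d=rep(f"slide {s}")
    if d@RA>4: break
fingers.command_gripper(.045);arm.wait(.3)
arm.line_to(tcp(B+.12*RA,oc),v=.15);arm.line_to(tcp(B+.12*RA+.15*UP,oc),v=.25)
print(arm.current_time())
a,d=imaging.capture("scene");C=cloud("scene",d);w,_=imaging.capture("wrist");t,_=imaging.capture("top")
q=C[90:200,400:520].reshape(-1,3)-SEAT;s=q@RA;n=q@RN;l=q@np.cross(RN,RA)
k=(abs(l)<.025)&(n>.002)&(n<.02)&(s>-.04)&(s<.2)
for lo in np.arange(-.04,.2,.02):
    u=k&(s>=lo)&(s<lo+.02)
    if u.sum(): print(round(lo,2),u.sum(),"n",np.percentile(n[u],90).round(4),"l",l[u].mean().round(4),"smax",s[u].max().round(4))
old=np.load("scene.npz")["d"];pt=[(r,c) for r,c in((350,275),(258,490),(190,310),(215,310))];print("bystander depth then/now",[(old[x].round(3),d[x].round(3)) for x in pt])
save("end.png",np.vstack([np.hstack([cv2.resize(a[100:210,400:510],(400,400),interpolation=cv2.INTER_CUBIC),cv2.resize(a[150:400,170:570],(400,250)) if 0 else cv2.resize(w,(400,400))]),cv2.resize(np.hstack([a[150:390,200:520],cv2.imread("pics/scene.png")[150:390,200:520,::-1]]),(800,200))[:200]]))
E
python3 g4.py
```

```text
40.0917 [ 0.34  0.21 -0.57  1.94 -0.76  1.14  0.35]
n 0.006 RA -0.26 RN -0.10 0.31
n 0.003 RA -0.10 RN -0.47 0.52
n 0.0015 RA -0.15 RN -0.12 0.2
n 0.0005 RA 0.04 RN -0.18 0.25
n -0.0005 RA 0.74 RN 3.16 3.24
slide 0.002 RA -1.97 RN 4.61 5.21
slide 0.003 RA -0.95 RN 5.80 6.0
slide 0.004 RA 1.65 RN 6.93 7.17
slide 0.005 RA 19.49 RN 9.63 21.98
47.05
0.0 14 n 0.0118 l 0.0062 smax 0.0198
0.02 21 n 0.0116 l 0.0073 smax 0.039
0.04 19 n 0.0111 l 0.0073 smax 0.0593
0.06 20 n 0.0104 l 0.0059 smax 0.079
0.08 20 n 0.0102 l 0.0069 smax 0.0998
0.1 23 n 0.0101 l 0.0041 smax 0.1177
0.12 15 n 0.0095 l 0.0034 smax 0.1399
0.14 15 n 0.0094 l 0.0043 smax 0.1588
0.16 26 n 0.0088 l -0.0003 smax 0.175
bystander depth then/now [(np.float32(0.908), np.float32(0.906)), (np.float32(1.033), np.float32(1.029)), (np.float32(1.141), np.float32(1.137)), (np.float32(1.223), np.float32(1.222))]
```

View pics/end.png

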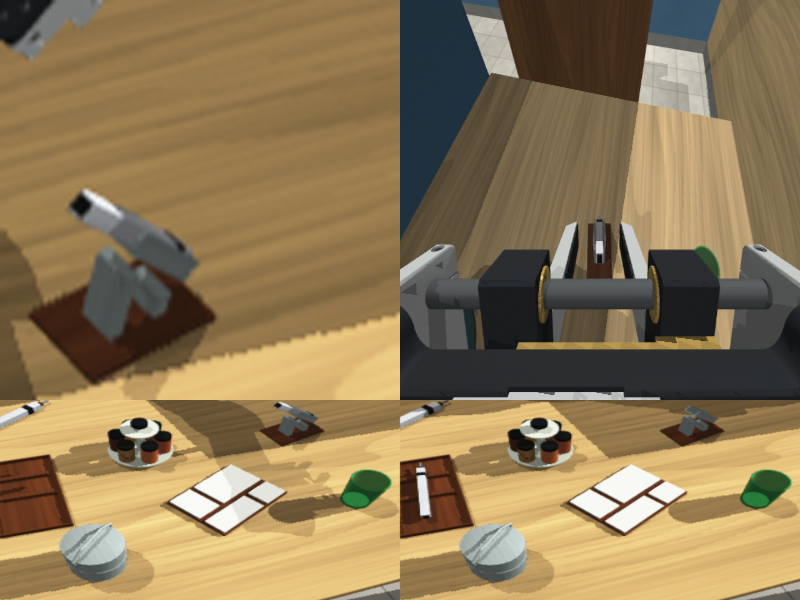

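The pen is back in the rest, fully down (it matches the first laying within 1 mm). The gripper is clear, and the tiffin, tumbler and carousel look the same as at the start.

```bash
python3 - <<'E'
from h import *
workorder.sign_off();print(arm.current_time())
E
```

```text
the job is handed in; nothing more can be done
the job is handed in; nothing more can be done
```

The job is done and handed in at about 47 s on the robot's clock, inside the 72 s limit; the hand-in gave no verdict. I laid the middle-sized pen from the tray in the slanted rest, let go, and took it again by its tail along its axis. I then drew it along the stepped joint through both bends and laid it back in the rest.

- **Nib:** it was set about 5 mm in, a depth the spring force agrees with. The wrist force stayed steady at every stop along the joint, so nothing suggests that it lifted out or was pushed home.
- **Speed and path:** the mean speed was about 2.5 cm/s. I did not measure the peak. There was no noticeable side load, and a picture at the finish shows the nib still down in the joint.
- **Upright:** the pen was within about 0.5° of vertical before I lowered it.
- **Final rest:** the pen matches its first laying to within a few millimetres, its front was felt against the lip, and the gripper is clear.
- **Bystanders:** the tiffin, tumbler and carousel look the same as in the first picture. Spot depths on them agree to 4 mm, but I did not measure the carousel's turn separately.
- **Disagreements:** the scene camera put the nib about 1–2 mm off from the wrist view, so I shifted the path by 0.7 mm as a compromise. The last push against the lip peaked at about 22 N on the wrist.

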